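# Close the shutter, then dim the beam by four clicks

## Task

Dim the laser beam at the attenuator box without gripping anything: with a fingertip, first push the yellow shutter tab all the way back, away from the robot's side of the box, to its stop. Then push the dial round by its red peg, gently, exactly four clicks clockwise (seen from above) from where it stands now, without ever going past the fourth click, and let go so that it rests in that click. Leave everything else on the table where it is.

Things in the scene. Friction and masses are not known exactly. Their poses are not given: they have to be found in the camera images.
- attenuator: Beam attenuator, a low aluminium box bolted to the table, 110 (its x) x 180 (its y) x 45 mm high, with a short black beam tube (31 mm wide, 12 mm long) on each y end. Origin: centre of the underside, on the table; +x is its back, +y the end with the shutter, +z up. It stands in various places, turned up to 0.4 rad either way from squarely facing the robot.
- dial_center (a point): Point on the dial's upright axis at the height of the dial's flat top face, 56.5 mm above the table; 35 mm toward -y from the middle of the box. The dial is a black disc of 80 mm diameter, 10 mm thick, lying on the box's top; a steel boss (18 mm diameter) stands 3 mm above its top face.
- dial_peg (a point): Middle of the red finger peg on the dial: an upright round peg of 12 mm diameter that stands 24 mm above the dial's top face, 30 mm from the dial's axis, and goes round with the dial. The point lies on the peg's axis 12 mm above the dial's face.
- dial (a joint): Dial angle, rad, growing CLOCKWISE seen from above. Spring clicks every 0.419 (24 deg): it rests only at 0, 0.419 .. 3.770 (ten ticks; stops just beyond) and starts in the 1st, 2nd or 3rd. Leaving a rest takes about 3 to 5 N on the peg; past half way the dial snaps by itself into the next rest and stays. At 0 the peg, seen from the axis, is 240 deg counter-clockwise from the box's +x.
- shutter (a joint): Travel of the shutter tab along the box's +x, m: near 0 (up to 0.004) open, 0.024 shut against its stop. It slides with about 1.5 N of friction and stays where it is left.
- shutter_tab (a point): Middle of the yellow shutter tab's upright plate: 10 mm thick (box x), 18 mm wide (box y), its top 75 mm above the table, 28 mm above the box's top. The point lies 65 mm above the table, 60 mm toward +y from the middle of the box and, when open (joint 0), 16 mm toward -x. Its ribbed front face looks to the box's -x.
- filter_cube: Loose black filter cube, 40 x 38 x 41 mm, standing off the box's +y end. Origin: centre of its underside. Not to be disturbed.
- dust_cap: Loose black round dust cap, 41 mm diameter, 13 mm high, lying off the box's -y end. Origin: centre of its underside. Not to be disturbed.
- lens_cleaner: Loose slim white bottle with blue cap, 35 mm diameter, 120 mm high, at the left. Origin: centre of its underside. Not to be disturbed.
- oil_bottle: Loose amber dropper bottle, 30 mm diameter, 86 mm high, at the left. Origin: centre of its underside. Not to be disturbed.
- canister: Loose clear canister with black lid, 51 mm diameter, 71 mm high, at the left. Origin: centre of its underside. Not to be disturbed.
- stage_insert: Loose flat black frame, 108 x 142 x 13 mm, at the right. Origin: centre of its underside. Not to be disturbed.

How it is judged:
By the outcome, as a careful person would: the job done as asked, in the order asked, and still so for the second after the job is handed in, with the robot touching nothing.
It also fails if it takes over 51 s, if anything falls off the work surface, if the arm or the gripper's body presses on something with over 40 N, if the wrist force passes 120 N, or if a joint passes its speed limit or range.

## Robot

A 7-joint arm with a two-finger parallel gripper is mounted at the origin on a cart in front of the work surface, level with it; the furniture and walls round the work are solid. World frame = base frame: x ahead of the robot, y to its left, z up, the work surface at z = 0. Lengths are in m, angles in rad, forces in N, time in s.
With the tool pointing down it reaches from about 0.4 to 0.9 m from the base axis. Payload 5.5 kg.
Tool frame: the origin (TCP) lies at the very end of the fingers, on their centre line; the grasp point (between the pads) lies 19 mm behind it; z points along the fingers, y is the line along which they close (so a half turn about z gives the same grasp; the last joint's range is limited). The gripper opens to 85 mm and grips with 20 to 120 N. Pads are 22 mm wide; open, the fingers measure 114 mm over their backs; the gripper's body (76 mm by 85 mm) begins 54 mm behind the grasp point. The pads swing forward as they close: fully open they stand 13 mm farther back than shut.
Start: joints at [-0.995, 0.501, -0.427, 1.55, 0.221, 1.138, -0.21], TCP at [0.2, 0.618, 0.231] pointing down, gripper open.
Joint ranges: [-2.88, 2.88], [-0.31, 2.03], [-1.54, 1.56], [0.2, 2.42], [-1.41, 4.55], [0.19, 2.02], [-2.57, 2.57]. Speed limits (rad/s): [2.57, 2.57, 3.14, 3.14, 3.14, 3.14, 3.14].

## Interface

Orientations are given as a rotation vector (axis times angle).
In Python, from plant import state, cams, env gives the robot as it stands. The module is installed in compiled form; this text tells all that it offers.
- The arm moves only by the tool send_rows, never from a script. Its argument "steps" is a list that holds one entry, the list of rows, each a list of 4 numbers: the shift along the tool's x, y, z in mm, then the turn about the tool's z in degrees. A call has 1 to 10 rows; each row shifts and turns the commanded pose from where the row before left it, along the tool's axes as they then stand; what a row does not reach is not made up. A row lasts 1/8 s, in which the tool goes at most 62.5 mm and 10.7 degrees, less where a joint would pass 70% of its speed; a pose out of reach is approached as far as the arm can. A call is refused whole if a number of a shift passes 62.5 or a number of a turn 10.7, either way. A call with a gripper value outside its range is refused whole. "gripper" is the opening, from 0 (shut) to 1 (fully open), set as the call begins (left out, the last holds). The fingers move at their own pace and stop on an object; "grip_force" is the grip in N (left out, the last holds). Time passes only in rows, so rows that do not move let the fingers close. It gives the time, the measured TCP pose, the force, the opening and the grip force at its end, in the units of the state.
- state(): the state, without advancing time (a new reading comes with each control period).
- cams.snapshot(name): name is "scene" or "top"; returns (picture, depth): 480x640x3 uint8, red, green, blue; 480x640 float32, m along the optical axis (not along the pixel's ray), 0 where there is no reading.
- cams.camera_info(name): a dict with "fx", "fy", "cx", "cy" (pixels), "world_to_cam" (4x4, takes a point from world to camera coordinates). Camera axes: x right, y down, z forward; pixel columns grow to the right and rows downward; lengths in m; the calibration is good to about 2 mm. A picture is of the moment at which its call begins. camera_info takes no time and is no camera call.
- env.finish_job(): hands the job in; it is judged then, once.
The state is a dict: "t": time; "q": joint angles; "dq": joint speeds; "joint_efforts": joint torques, N m; "tool_pos": TCP position; "ee_rot": TCP orientation; "force": force on the tool from outside, world axes, zero at the start; "torque": the same for the moment, N m; "opening": finger opening in m; "grasp_force": force on a finger pad.
Only numpy, scipy, OpenCV 4.12 (cv2) and the standard library are available. Lean on these libraries where they do the work, as an engineer would, in place of code of your own. Each camera call takes 0.05 s, during which the arm holds its last target. There are 200 camera calls.

## Working session

There is one attempt and no reset: what is moved stays moved. The work goes in short steps, Python scripts to look and compute and a tool call to move; the robot and the scene stay as the last step left them, time stands still between calls to the robot, and variables do not carry over. Pictures are saved under pics/ and viewed, at most 10 in all, crops included, and the job is handed in when it is done.

Besides the shell and the picture viewer there is one more tool, called after ">>>" by a JSON object that holds its "fn" and its "kwargs", one argument or row to a line. send_rows: Moves the arm, as the interface text tells. Its arguments: {"type":"object","properties":{"steps":{"type":"array","items":{"type":"array","items":{"type":"array","items":{"type":"number"}}}},"gripper":{"type":"number"},"grip_force":{"type":"number"}},"required":["steps"]}

```bash
mkdir -p pics; python3 - <<'E'
from plant import state,cams
import cv2,numpy as np
s=state();print({k:np.round(v,3) for k,v in s.items()})
for n in("scene","top"):
    p,d=cams.snapshot(n);cv2.imwrite(f"pics/{n}0.png",p[...,::-1]);np.save(f"{n}0.npy",d)
    print(cams.camera_info(n))
E
```

```text
{'t': np.float64(0.0), 'q': array([-0.995,  0.502, -0.427,  1.551,  0.221,  1.138, -0.21 ]), 'dq': array([-0.001,  0.001,  0.   , -0.001,  0.   ,  0.001, -0.   ]), 'joint_efforts': array([ 0.0000e+00, -5.6952e+01, -5.8160e+00, -2.8095e+01,  1.1000e-02,
        1.2000e-02, -0.0000e+00]), 'tool_pos': array([0.2  , 0.618, 0.23 ]), 'ee_rot': array([-4.890e-01, -3.103e+00,  3.000e-03]), 'force': array([0.412, 0.491, 0.933]), 'torque': array([-0.025,  0.003, -0.037]), 'grasp_force': np.float64(0.0), 'opening': np.float64(0.085)}
{'fx': 468.26304453733115, 'fy': 468.26304453733115, 'cx': 318.70981235776736, 'cy': 243.8037293697854, 'world_to_cam': array([[ 0.78052509, -0.62465405,  0.02424681, -0.36999102],
       [-0.31887357, -0.43120475, -0.84402732,  0.25832779],
       [ 0.53768042,  0.65105283, -0.53575179,  0.7902138 ],
       [ 0.        ,  0.        ,  0.        ,  1.        ]])}
{'fx': 563.4898369520308, 'fy': 563.4898369520308, 'cx': 317.436894002658, 'cy': 238.68733317148144, 'world_to_cam': array([[-0.02989115, -0.99949489, -0.01079291,  0.04148399],
       [-0.99804056,  0.03043798, -0.05466779,  0.48458344],
       [ 0.0549687 ,  0.00913768, -0.99844627,  1.61869563],
       [ 0.        ,  0.        ,  0.        ,  1.        ]])}
```

View pics/top0.png

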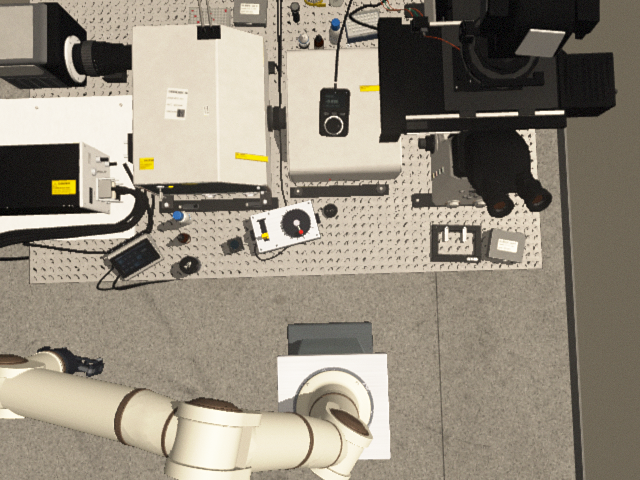

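View pics/scene0.png

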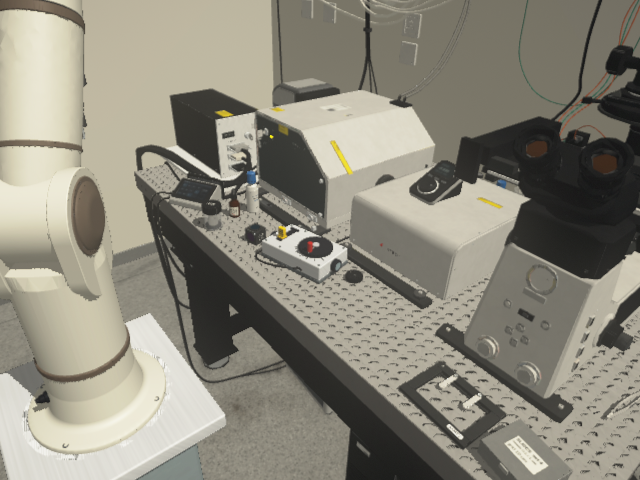

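Top view: attenuator about (285,227), yellow tab ~(265,236), dial ~(298,223), red peg ~(300,231). Cube (234,245), cap (331,211). Scene view: peg ~(311,246), tab ~(283,232).

```bash
cat > h.py <<'E'
import numpy as np,cv2
from plant import state,cams,env
def cloud(n,d):
    c=cams.camera_info(n);v,u=np.mgrid[:480,:640]
    P=np.stack([(u-c['cx'])/c['fx']*d,(v-c['cy'])/c['fy']*d,d],-1)
    T=c['world_to_cam'];return (P-T[:3,3])@T[:3,:3]
def atz(n,u,v,z):
    c=cams.camera_info(n);T=c['world_to_cam'];R=T[:3,:3];o=-R.T@T[:3,3]
    r=R.T@np.array([(u-c['cx'])/c['fx'],(v-c['cy'])/c['fy'],1]);return o+r*(z-o[2])/r[2]
E
python3 - <<'E'
from h import *
for n in("scene","top"):
    im=cv2.imread(f"pics/{n}0.png");d=np.load(f"{n}0.npy");W=cloud(n,d)
    h=cv2.cvtColor(im,cv2.COLOR_BGR2HSV)
    roi=(abs(W[...,0]-.49)<.13)&(abs(W[...,1]-.07)<.14)&(d>0)
    red=roi&((h[...,0]<8)|(h[...,0]>172))&(h[...,1]>150)&(h[...,2]>80)
    yel=roi&(abs(h[...,0]-26)<7)&(h[...,1]>140)&(h[...,2]>100)
    for k,m in(("red",red),("yel",yel)):
        P=W[m];print(n,k,len(P));print(np.round(np.c_[np.argwhere(m)[:,::-1],P],3)[:60:1 if n=="top" else 6].tolist())
    top=roi&(abs(W[...,2]-.047)<.012)
    P=W[top];print(n,"box",len(P),P.mean(0),np.median(P[:,2]));print(cv2.minAreaRect((P[:,:2]*1000).astype(np.float32)))
    disc=roi&(W[...,2]>.05)&(h[...,2]<70);P=W[disc];print("disc",len(P),P.mean(0),cv2.minEnclosingCircle((P[:,:2]*1000).astype(np.float32)) if len(P) else 0)
im=cv2.imread("pics/top0.png")[185:285,210:350];a=cv2.resize(im,None,fx=5.5,fy=5.5,interpolation=2);cv2.imwrite("pics/a.png",a)
im=cv2.imread("pics/scene0.png")[205:295,235:375];a=cv2.resize(im,None,fx=5.5,fy=5.5,interpolation=2);cv2.imwrite("pics/b.png",a)
E
```

```text
scene red 33
[[310.0, 241.0, 0.508, 0.078, 0.082], [309.0, 243.0, 0.503, 0.074, 0.08], [309.0, 245.0, 0.501, 0.073, 0.076], [309.0, 247.0, 0.502, 0.073, 0.071], [309.0, 249.0, 0.502, 0.073, 0.065], [309.0, 251.0, 0.501, 0.072, 0.06]]
scene yel 8
[[279.0, 226.0, 0.496, 0.185, 0.075], [283.0, 228.0, 0.499, 0.171, 0.075]]
scene box 2021 [0.51682909 0.10718269 0.04770491] 0.046464807058083576
((535.9761352539062, 115.56380462646484), (168.66062927246094, 188.262451171875), 0.19969476759433746)
disc 420 [0.52911522 0.08085007 0.05745685] ((559.6884765625, 128.13455200195312), 90.31505584716797)
top red 15
[[300.0, 230.0, 0.508, 0.074, 0.077], [301.0, 230.0, 0.508, 0.071, 0.077], [302.0, 230.0, 0.508, 0.069, 0.076], [299.0, 231.0, 0.505, 0.077, 0.08], [300.0, 231.0, 0.505, 0.074, 0.08], [301.0, 231.0, 0.505, 0.071, 0.082], [302.0, 231.0, 0.505, 0.069, 0.075], [299.0, 232.0, 0.502, 0.077, 0.082], [300.0, 232.0, 0.502, 0.074, 0.083], [301.0, 232.0, 0.502, 0.071, 0.08], [302.0, 232.0, 0.502, 0.068, 0.084], [299.0, 233.0, 0.501, 0.078, 0.059], [300.0, 233.0, 0.5, 0.074, 0.075], [301.0, 233.0, 
[... 362 characters left out ...]
0, 0.497, 0.178, 0.072], [264.0, 235.0, 0.497, 0.175, 0.074], [265.0, 235.0, 0.497, 0.173, 0.071], [266.0, 235.0, 0.497, 0.169, 0.075], [267.0, 235.0, 0.497, 0.167, 0.072], [262.0, 236.0, 0.495, 0.181, 0.07], [263.0, 236.0, 0.495, 0.178, 0.071], [264.0, 236.0, 0.495, 0.176, 0.066], [265.0, 236.0, 0.495, 0.173, 0.069], [268.0, 236.0, 0.496, 0.166, 0.05], [267.0, 237.0, 0.493, 0.17, 0.044], [268.0, 237.0, 0.493, 0.167, 0.046]]
top box 2304 [0.52430177 0.11916808 0.04573573] 0.044671970373706175
((534.8453979492188, 114.9847412109375), (189.20323181152344, 168.61940002441406), 89.47738647460938)
disc 431 [0.53287941 0.08808477 0.05530798] ((530.880859375, 118.58929443359375), 70.15833282470703)
```

View pics/a.png

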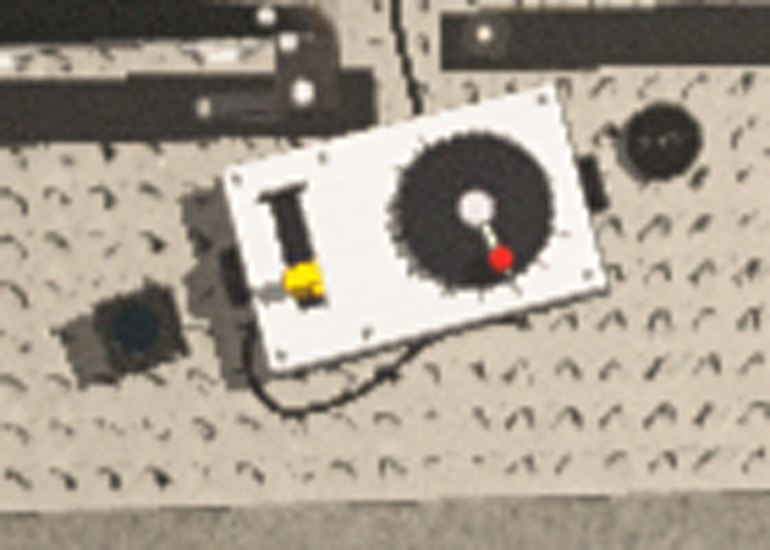

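View pics/b.png

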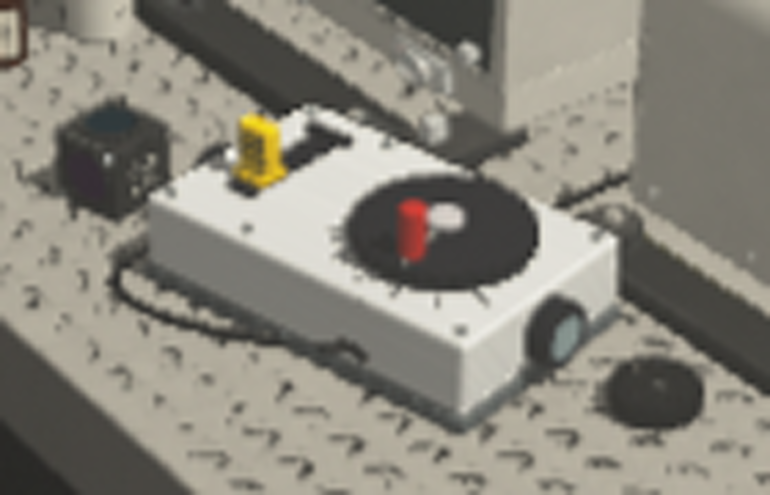

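Crops: box corners in the top crop at (222,172), (553,85), (607,288), (275,373); boss (476,208), peg top (501,258), tab (303,278). Tab is open, peg near the front of the dial.

```bash
python3 - <<'E'
from h import *
f=lambda u,v,z:atz("top",(u+.5)/5.5-.5+210,(v+.5)/5.5-.5+185,z)[:2]
C=np.array([f(*p,.045) for p in[(222,172),(553,85),(607,288),(275,373)]])
print(C,C.mean(0))
ys=(C[0]-C[1]+C[3]-C[2])/2; print(np.linalg.norm(ys));yaw=np.arctan2(ys[1],ys[0])-np.pi/2
xs=(C[0]-C[3]+C[1]-C[2])/2;print(np.linalg.norm(xs),yaw,np.arctan2(xs[1],xs[0]))
b=f(476,208,.0595);d=f(476,210,.0565);p=f(501,258,.0805);t=f(303,278,.075)
# refined with image mask in both cams
im=cv2.imread("pics/top0.png");h=cv2.cvtColor(im,cv2.COLOR_BGR2HSV)
for yaw in(yaw,np.arctan2(xs[1],xs[0])):
    R=np.array([[np.cos(yaw),-np.sin(yaw)],[np.sin(yaw),np.cos(yaw)]]);c=C.mean(0)
    print("dial pred",c+R@[0,-.035],"boss",b,"disc",d,"peg",p,"tab",t,"tab pred",c+R@[-.016,.06])
    print("local peg", R.T@(p-c)-[0,-.035],"tab",R.T@(t-c))
    for o in(c+R@[0,-.035],b):
        v=R.T@(p-o);a=np.degrees(np.arctan2(v[1],v[0]))%360;print("peg ang",a,"dial",(240-a)/24,np.linalg.norm(v))
E
```

```text
[[0.55487187 0.21688295]
 [0.59482233 0.04405905]
 [0.48858933 0.01925123]
 [0.44987841 0.19192404]] [0.52204049 0.11802932]
0.1771691192367833
0.10850500455398007 0.22386024999752996 0.2313884928580442
dial pred [0.52981032 0.08390264] boss [0.53087152 0.0850917 ] disc [0.53009695 0.08525899] peg [0.50334893 0.07218943] tab [0.49663771 0.17315575] tab pred [0.49312001 0.17298026]
local peg [-0.0284014  -0.00554664] tab [-0.01253111  0.0593902 ]
peg ang 191.0504769447846 dial 2.0395634606339748 0.028937946652281235
peg ang 192.29038905387648 dial 1.9879004560884799 0.03039673798711339
dial pred [0.53006701 0.0839621 ] boss [0.53087152 0.0850917 ] disc [0.53009695 0.08525899] peg [0.50334893 0.07218943] tab [0.49663771 0.17315575] tab pred [0.49270715 0.17276098]
local peg [-0.02870584 -0.00533168] tab [-0.01208366  0.05948285]
peg ang 190.52194277511558 dial 2.0615857177035175 0.029196779404272365
peg ang 191.8590525108195 dial 2.005872812049187 0.030396737987113395
```

>>> {"fn": "send_rows", "kwargs": {
  "steps": [
    [[-26, -23, 0, 0], [-26, -23, 0, 0], [-26, -23, 0, 0], [-26, -23, 0, 0], [-26, -23, 0, 0], [-26, -23, 0, 0], [-26, -23, 0, 0], [-26, -23, 0, 0], [-26, -23, 0, 0], [-26, -23, 0, 0]]
  ],
  "gripper": 0
}}

```text
t: 1.35
tool_pos: [0.3769, 0.3184, 0.231]
ee_rot: [-0.489, -3.103, 0.001]
force: [0.2, -0.1, -0.5]
opening: 0.0
grasp_force: 0.0
```

>>> {"fn": "send_rows", "kwargs": {
  "steps": [
    [[-26, -24, 0, 0], [-26, -24, 0, 0], [-26, -24, 0, 0], [-26, -24, 0, 0], [-26, -23, 0, 0], [0, 0, 0, -8], [0, 0, 0, -8], [0, 0, 0, -8], [0, 0, 0, -7], [0, 0, 0, 0]]
  ]
}}

```text
t: 2.6
tool_pos: [0.4634, 0.1662, 0.231]
ee_rot: [0.356, -3.121, 0.0]
force: [0.2, -0.7, -1.0]
opening: -0.0001
grasp_force: 0.0
```

```bash
cat >> h.py <<'E'
from scipy.spatial.transform import Rotation as Ro
YAW=.228;C0=np.array([.5222,.1184]);RB=np.array([[np.cos(YAW),-np.sin(YAW)],[np.sin(YAW),np.cos(YAW)]])
def rep(goal=None,dial=None):
    s=state();R=Ro.from_rotvec(s['ee_rot']).as_matrix();p=s['tool_pos']
    print("t",round(s['t'],2),"pos",np.round(p*1e3,1),"local",np.round(RB.T@(p[:2]-C0)*1e3,1),"x yaw",round(np.degrees(np.arctan2(R[1,0],R[0,0])),1),"local F",np.round(np.r_[RB.T@s['force'][:2],s['force'][2]],1),"tilt",np.round(R[:,2],3),"q7",s['q'][6].round(2),"op",round(s['opening'],4))
    if goal is not None:
        g=np.r_[C0+RB@np.array(goal[:2])/1e3,goal[2]/1e3];print("tool shift",np.round(R.T@(g-p)*1e3,1))
E
python3 -c "
from h import *
rep((-45,60,62))"
```

```text
t 2.6 pos [463.4 166.2 231. ] local [-46.5  59.9] x yaw -167.0 local F [ 0.  -0.7 -1. ] tilt [-0.001 -0.    -1.   ] q7 1.34 op -0.0001
tool shift [-1.60e+00  1.00e-01  1.69e+02]
```

>>> {"fn": "send_rows", "kwargs": {
  "steps": [
    [[0, 0, 28, 0], [0, 0, 28, 0], [0, 0, 28, 0], [0, 0, 28, 0], [0, 0, 28, 0], [0, 0, 18, 0], [0, 0, 10, 0], [0, 0, 0, 0]]
  ]
}}

```text
t: 3.6
tool_pos: [0.4632, 0.1663, 0.0628]
ee_rot: [0.356, -3.12, 0.0]
force: [-0.4, 0.5, -0.1]
opening: -0.0002
grasp_force: 0.0
```

```bash
python3 -c "
from h import *
rep((-45,60,62))
p,d=cams.snapshot('scene');cv2.imwrite('pics/c.png',cv2.resize(p[175:295,215:375,::-1],None,fx=5,fy=5,interpolation=2))
"
```

```text
t 3.6 pos [463.2 166.3  62.8] local [-46.6  60. ] x yaw -167.0 local F [-0.3  0.6 -0.1] tilt [-0.001 -0.    -1.   ] q7 1.25 op -0.0002
tool shift [-1.6  0.   0.8]
```

View pics/c.png

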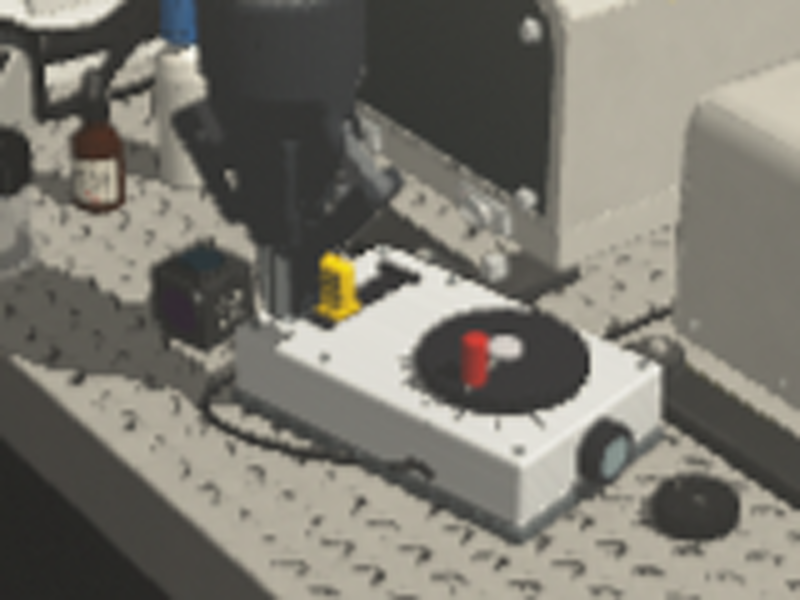

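Finger (crop ~(285,285)) stands just in front of the tab (338,285). Push.

>>> {"fn": "send_rows", "kwargs": {
  "steps": [
    [[-4, 0, 0, 0], [-4, 0, 0, 0], [-4, 0, 0, 0], [-4, 0, 0, 0], [-4, 0, 0, 0], [-3, 0, 0, 0], [-3, 0, 0, 0], [-3, 0, 0, 0], [-2, 0, 0, 0], [0, 0, 0, 0]]
  ]
}}

```text
t: 4.9
tool_pos: [0.4941, 0.1735, 0.0632]
ee_rot: [-0.358, 3.121, 0.0]
force: [-0.1, -0.4, -0.2]
opening: 0.0002
grasp_force: 0.3
```

>>> {"fn": "send_rows", "kwargs": {
  "steps": [
    [[-1, 0, 0, 0], [-1, 0, 0, 0], [-1, 0, 0, 0], [-1, 0, 0, 0], [0, 0, 0, 0]]
  ]
}}

```text
t: 5.52
tool_pos: [0.4979, 0.1743, 0.0632]
ee_rot: [-0.358, 3.121, 0.0]
force: [-0.6, -0.9, -1.5]
opening: -0.0003
grasp_force: 0.6
```

```bash
python3 -c "
from h import *
rep()"
```

```text
t 5.53 pos [497.9 174.3  63.2] local [-11.1  60. ] x yaw -166.9 local F [-0.8 -0.7 -1.5] tilt [ 0.  0. -1.] q7 1.26 op -0.0003
```

>>> {"fn": "send_rows", "kwargs": {
  "steps": [
    [[-1, 0, 0, 0], [-1, 0, 0, 0], [0, 0, 0, 0]]
  ]
}}

```text
t: 5.9
tool_pos: [0.4999, 0.1748, 0.0633]
ee_rot: [-0.358, 3.121, 0.0]
force: [-0.5, -0.9, -1.3]
opening: 0.0003
grasp_force: 0.6
```

>>> {"fn": "send_rows", "kwargs": {
  "steps": [
    [[-1, 0, 0, 0], [-0.5, 0, 0, 0], [0, 0, 0, 0]]
  ]
}}

```text
t: 6.28
tool_pos: [0.5013, 0.1752, 0.0633]
ee_rot: [-0.358, 3.121, 0.0]
force: [-1.4, -0.5, -0.7]
opening: 0.0
grasp_force: 0.6
```

```bash
python3 -c "
from h import *
rep()
p,d=cams.snapshot('scene');cv2.imwrite('pics/d.png',cv2.resize(p[175:295,215:375,::-1],None,fx=5,fy=5,interpolation=2))
"
```

```text
t 6.28 pos [501.3 175.2  63.3] local [-7.6 60. ] x yaw -166.9 local F [-1.5 -0.1 -0.7] tilt [ 0.  0. -1.] q7 1.26 op 0.0
```

View pics/d.png

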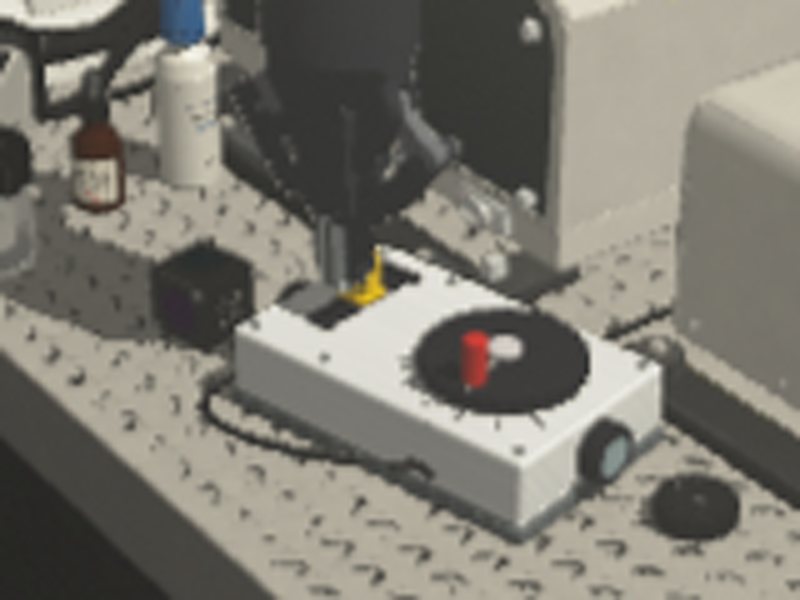

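The tab is being carried along (now at ~(370,285)), its slot end at about (415,275); no stop force yet. Push on.

>>> {"fn": "send_rows", "kwargs": {
  "steps": [
    [[-1, 0, 0, 0], [-0.5, 0, 0, 0], [0, 0, 0, 0]]
  ]
}}

```text
t: 6.7
tool_pos: [0.5027, 0.1755, 0.0633]
ee_rot: [-0.358, 3.121, 0.0]
force: [-0.8, -0.6, -1.3]
opening: -0.0
grasp_force: 0.6
```

>>> {"fn": "send_rows", "kwargs": {
  "steps": [
    [[-1, 0, 0, 0], [-0.5, 0, 0, 0], [0, 0, 0, 0]]
  ]
}}

```text
t: 7.08
tool_pos: [0.5035, 0.1756, 0.0633]
ee_rot: [0.358, -3.12, 0.0]
force: [-4.5, -0.9, 3.3]
opening: 0.0
grasp_force: 2.1
```

>>> {"fn": "send_rows", "kwargs": {
  "steps": [
    [[-1, 0, 0, 0], [-1, 0, 0, 0], [0, 0, 0, 0]]
  ]
}}

```text
t: 7.45
tool_pos: [0.5036, 0.1757, 0.0631]
ee_rot: [0.358, -3.117, 0.002]
force: [-8.5, -3.0, 7.2]
opening: -0.0001
grasp_force: 4.6
```

Stop reached. Retreat, lift, go over to behind the peg.

>>> {"fn": "send_rows", "kwargs": {
  "steps": [
    [[6, 0, 0, 0], [10, 0, 0, 0], [10, 0, 0, 0], [0, 0, -20, 0], [0, 0, -30, 0], [0, 0, -20, 0], [0, 0, 0, 0]]
  ]
}}

```text
t: 8.32
tool_pos: [0.4818, 0.1708, 0.1348]
ee_rot: [-0.357, 3.117, 0.001]
force: [0.7, -0.7, -0.5]
opening: -0.0
grasp_force: 0.0
```

```bash
python3 -c "
from h import *
rep((-23.5,-68.6,66))
p,d=cams.snapshot('scene');cv2.imwrite('pics/e.png',cv2.resize(p[175:295,215:375,::-1],None,fx=5,fy=5,interpolation=2))
"
```

```text
t 8.32 pos [481.8 170.8 134.8] local [-27.5  60.2] x yaw -166.9 local F [ 0.5 -0.9 -0.5] tilt [ 0.004  0.001 -1.   ] q7 1.29 op -0.0
tool shift [  -3.7 -128.8   68.8]
```

View pics/e.png

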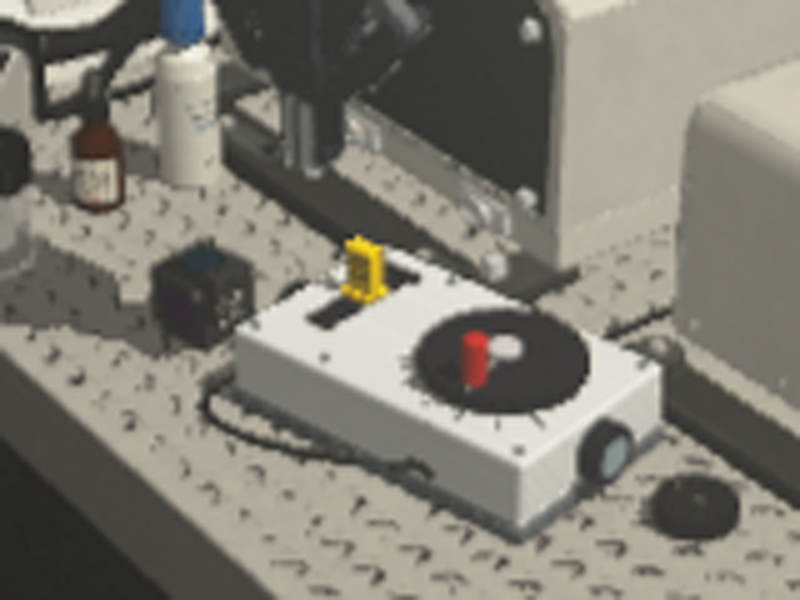

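Tab now at (363,270), moved back; will verify numerically from the top view.

>>> {"fn": "send_rows", "kwargs": {
  "steps": [
    [[0, -20, 0, 0], [0, -25, 0, 0], [0, -25, 0, 0], [0, -25, 0, 0], [0, -25, 0, 0], [-4, -9, 0, 0], [0, 0, 0, -6], [0, 0, 0, -6], [0, 0, 0, 0]]
  ]
}}

```text
t: 9.5
tool_pos: [0.5134, 0.0465, 0.1326]
ee_rot: [0.682, -3.066, -0.001]
force: [-0.4, 1.0, 0.3]
opening: -0.0001
grasp_force: 0.0
```

```bash
cat >> h.py <<'E'
def blob(col,z,n="top"):
    p,d=cams.snapshot(n);h=cv2.cvtColor(p,cv2.COLOR_RGB2HSV);v,u=np.mgrid[:480,:640]
    m=(u>(240 if n=="top" else 240))&(u<350)&(v>195)&(v<270)&(h[...,1]>140)
    m&=((h[...,0]<8)|(h[...,0]>172))&(h[...,2]>80) if col=="red" else (abs(h[...,0]-26)<7)&(h[...,2]>100)
    if m.sum()==0: return print(n,col,"none")
    return print(n,col,m.sum(),"px",u[m].mean().round(1),v[m].mean().round(1),"local",np.round(RB.T@(atz(n,u[m].mean(),v[m].mean(),z)[:2]-C0)*1e3,1))
E
python3 -c "
from h import *
rep((-23.5,-68.6,66))
blob('yel',.075);blob('red',.0805);blob('red',.0685,'scene');blob('yel',.065,'scene')
"
```

```text
t 9.5 pos [513.4  46.5 132.6] local [-24.8 -68.1] x yaw -154.9 local F [-0.1  1.   0.3] tilt [-0.001  0.001 -1.   ] q7 1.76 op -0.0001
tool shift [-1.2 -0.8 66.6]
top yel 23 px 262.7 228.0 local [ 8.4 59.6]
top red none
scene red 35 px 309.6 246.9 local [-26.2 -38.4]
scene yel 8 px 288.5 226.1 local [17.5 64.6]
```

Tab x = +8.4 mm → shut. Lower behind the peg.

>>> {"fn": "send_rows", "kwargs": {
  "steps": [
    [[0, 0, 20, 0], [0, 0, 20, 0], [0, 0, 16, 0], [0, 0, 10, 0], [0, 0, 0, 0]]
  ]
}}

```text
t: 10.32
tool_pos: [0.5133, 0.0457, 0.0666]
ee_rot: [0.682, -3.065, -0.0]
force: [-0.2, 0.9, 0.3]
opening: -0.0
grasp_force: 0.0
```

```bash
cat >> h.py <<'E'
def tick():
    c=cams.camera_info("scene");T=c['world_to_cam']
    for k in range(2,9):
        a=np.radians(240-24*k);l=np.array([.03*np.cos(a),-.035+.03*np.sin(a)]);X=T[:3,:3]@np.r_[C0+RB@l,.0715]+T[:3,3]
        print(k,(c['fx']*X[0]/X[2]+c['cx']).round(1),(c['fy']*X[1]/X[2]+c['cy']).round(1),end=' | ')
    print()
E
python3 -c "
from h import *
rep((-23.5,-68.6,66));tick();blob('red',.0715,'scene')
p,d=cams.snapshot('scene');cv2.imwrite('pics/f.png',cv2.resize(p[175:295,215:375,::-1],None,fx=5,fy=5,interpolation=2))
"
```

```text
t 10.32 pos [513.3  45.7  66.6] local [-25.1 -68.8] x yaw -154.9 local F [-0.   1.   0.3] tilt [-0.001 -0.    -1.   ] q7 1.72 op -0.0
tool shift [-1.6 -0.1  0.6]
2 309.8 246.8 | 3 305.6 244.8 | 4 303.2 242.2 | 5 303.0 239.4 | 6 304.9 236.8 | 7 308.7 234.9 | 8 313.6 234.0 | 
scene red 36 px 309.5 246.5 local [-28.9 -40.1]
```

View pics/f.png

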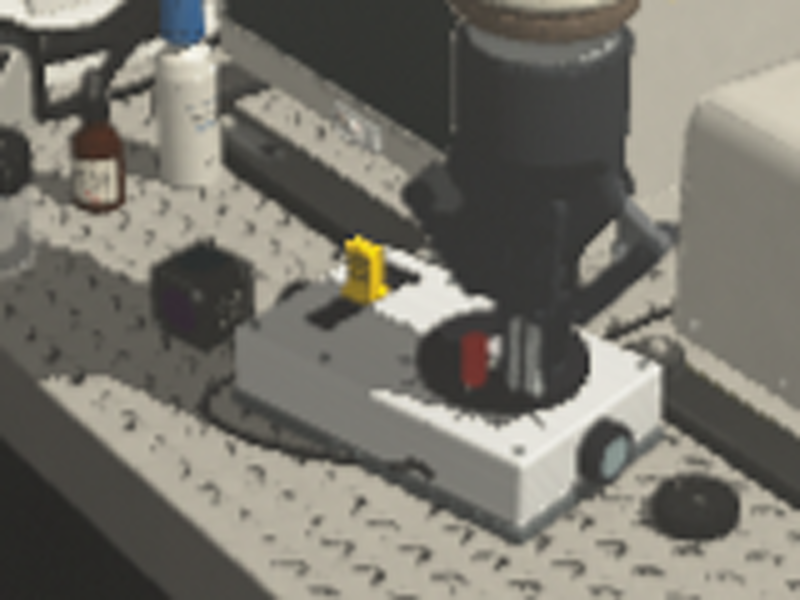

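Scene picture: peg (475,360) free, finger (525,360) on its right; blob fits tick 2 exactly. Approach gently.

>>> {"fn": "send_rows", "kwargs": {
  "steps": [
    [[0, 2, 0, 0], [0, 2, 0, 0], [0, 1, 0, 0], [0, 1, 0, 0], [0, 0, 0, 0]]
  ]
}}

```text
t: 11.05
tool_pos: [0.5112, 0.0511, 0.0673]
ee_rot: [0.682, -3.067, -0.0]
force: [-0.4, -0.3, -0.2]
opening: -0.0002
grasp_force: 0.0
```

>>> {"fn": "send_rows", "kwargs": {
  "steps": [
    [[0, 1, 0, 0], [0, 1, 0, 0], [0, 0, 0, 0]]
  ]
}}

```text
t: 11.42
tool_pos: [0.5104, 0.053, 0.0673]
ee_rot: [0.682, -3.067, -0.0]
force: [-0.7, 0.3, 0.5]
opening: -0.0002
grasp_force: 0.0
```

>>> {"fn": "send_rows", "kwargs": {
  "steps": [
    [[0, 1, 0, 0], [0, 1, 0, 0], [0, 0, 0, 0]]
  ]
}}

```text
t: 11.8
tool_pos: [0.5096, 0.0548, 0.0673]
ee_rot: [-0.682, 3.067, 0.0]
force: [0.1, -0.7, 0.9]
opening: -0.0002
grasp_force: 0.0
```

```bash
python3 -c "
from h import *
rep();blob('red',.0715,'scene')
"
```

```text
t 11.8 pos [509.6  54.8  67.3] local [-26.7 -59.1] x yaw -154.9 local F [-0.1 -0.7  0.9] tilt [ 0.  0. -1.] q7 1.7 op -0.0002
scene red 23 px 309.0 247.4 local [-32.6 -41.5]
```

>>> {"fn": "send_rows", "kwargs": {
  "steps": [
    [[0, 1, 0, 0], [0, 0, 0, 0]]
  ]
}}

```text
t: 12.1
tool_pos: [0.5091, 0.0557, 0.0673]
ee_rot: [0.682, -3.067, -0.0]
force: [0.1, 0.7, -0.5]
opening: 0.0
grasp_force: 0.0
```

>>> {"fn": "send_rows", "kwargs": {
  "steps": [
    [[0, 1, 0, 0], [0, 0, 0, 0]]
  ]
}}

```text
t: 12.35
tool_pos: [0.5087, 0.0564, 0.0673]
ee_rot: [-0.682, 3.067, -0.0]
force: [-0.6, 0.6, 0.3]
opening: -0.0002
grasp_force: 0.1
```

>>> {"fn": "send_rows", "kwargs": {
  "steps": [
    [[0, 1, 0, 0], [0, 0, 0, 0]]
  ]
}}

```text
t: 12.6
tool_pos: [0.5085, 0.0569, 0.0673]
ee_rot: [-0.681, 3.067, -0.001]
force: [1.1, -2.4, -0.2]
opening: 0.0002
grasp_force: 1.1
```

>>> {"fn": "send_rows", "kwargs": {
  "steps": [
    [[0, 1, 0, 0], [0, 0, 0, 0]]
  ]
}}

```text
t: 12.85
tool_pos: [0.5082, 0.0574, 0.0674]
ee_rot: [-0.681, 3.067, -0.001]
force: [2.3, -4.8, -0.5]
opening: 0.0001
grasp_force: 2.4
```

```bash
python3 -c "
from h import *
rep();blob('red',.0715,'scene')
"
```

```text
t 12.85 pos [508.2  57.4  67.4] local [-27.4 -56.3] x yaw -155.0 local F [ 1.2 -5.2 -0.5] tilt [ 0.    -0.001 -1.   ] q7 1.69 op 0.0001
scene red 16 px 308.7 247.9 local [-34.8 -42.5]
```

>>> {"fn": "send_rows", "kwargs": {
  "steps": [
    [[0, 1, 0, 0], [0, 0, 0, 0]]
  ]
}}

```text
t: 13.15
tool_pos: [0.5073, 0.0589, 0.0673]
ee_rot: [0.682, -3.066, 0.0]
force: [0.8, -3.4, 0.8]
opening: -0.0001
grasp_force: 2.0
```

>>> {"fn": "send_rows", "kwargs": {
  "steps": [
    [[0, 1, 0, 0], [0, 0, 0, 0]]
  ]
}}

```text
t: 13.4
tool_pos: [0.5065, 0.0605, 0.0672]
ee_rot: [0.683, -3.066, -0.001]
force: [-0.7, -2.8, 0.4]
opening: -0.0001
grasp_force: 1.3
```

>>> {"fn": "send_rows", "kwargs": {
  "steps": [
    [[0, 1, 0, 0], [0, 0, 0, 0]]
  ]
}}

```text
t: 13.65
tool_pos: [0.5063, 0.0618, 0.0672]
ee_rot: [0.683, -3.066, -0.001]
force: [0.0, -0.6, 0.4]
opening: -0.0001
grasp_force: 0.5
```

```bash
python3 -c "
from h import *
rep();blob('red',.0715,'scene')
"
```

```text
t 13.65 pos [506.3  61.8  67.2] local [-28.3 -51.5] x yaw -154.9 local F [-0.1 -0.6  0.4] tilt [-0.     0.001 -1.   ] q7 1.69 op -0.0001
scene red 17 px 306.6 247.1 local [-35.1 -36.8]
```

>>> {"fn": "send_rows", "kwargs": {
  "steps": [
    [[0, 1, 0, 0], [0, 0, 0, 0]]
  ]
}}

```text
t: 13.95
tool_pos: [0.5062, 0.0625, 0.0673]
ee_rot: [-0.683, 3.066, 0.001]
force: [0.4, -0.7, -0.6]
opening: -0.0002
grasp_force: 0.1
```

```bash
python3 -c "
from h import *
rep();blob('red',.0715,'scene')
"
```

```text
t 13.95 pos [506.2  62.5  67.3] local [-28.2 -50.8] x yaw -154.9 local F [ 0.2 -0.8 -0.6] tilt [ 0.     0.001 -1.   ] q7 1.69 op -0.0002
scene red 15 px 306.7 247.0 local [-34.7 -36.5]
```

>>> {"fn": "send_rows", "kwargs": {
  "steps": [
    [[0, 1, 0, 0], [0, 0, 0, 0]]
  ]
}}

```text
t: 14.25
tool_pos: [0.5058, 0.0632, 0.0673]
ee_rot: [-0.683, 3.066, 0.0]
force: [0.6, -0.0, -0.2]
opening: 0.0003
grasp_force: 0.0
```

```bash
python3 -c "
from h import *
rep();blob('red',.0715,'scene')
p,d=cams.snapshot('scene');cv2.imwrite('pics/g.png',cv2.resize(p[215:275,275:355,::-1],None,fx=8,fy=8,interpolation=2))
"
```

```text
t 14.25 pos [505.8  63.2  67.3] local [-28.5 -50.1] x yaw -154.9 local F [ 0.6 -0.2 -0.2] tilt [ 0.  0. -1.] q7 1.68 op 0.0003
scene red 28 px 305.1 244.8 local [-29.8 -27.9]
```

View pics/g.png

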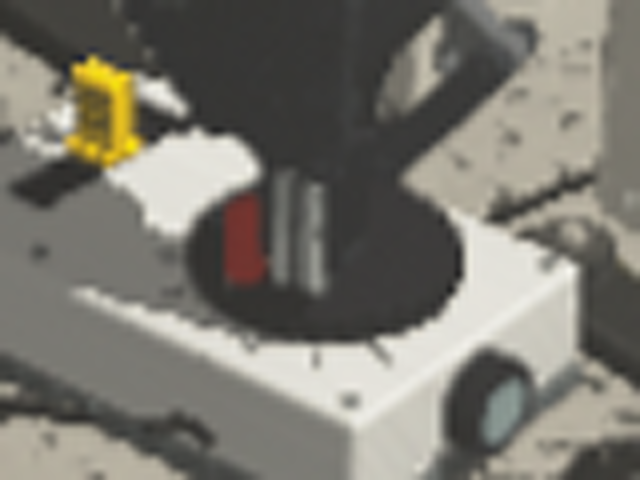

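Peg now at crop (243,240), clear of the finger: snapped into tick 3. Next click.

```bash
cat >> h.py <<'E'
def plan(k,back=23):   # click k->k+1
    a=lambda k:np.radians(240-24*k)
    pg=lambda k:np.array([30*np.cos(a(k)),-35+30*np.sin(a(k))])
    n=np.array([np.sin(a(k+.5)),-np.cos(a(k+.5))])
    st=pg(k)-back*n;print("start",st.round(1),"snap",(pg(k+.5)-15.3*n).round(1),"advance",np.dot(pg(k+.5)-15.3*n-st,n).round(1),
     "x yaw",(np.degrees(np.arctan2(n[1],n[0])+YAW)+90).round(1));rep((*st,67))
E
python3 -c "
from h import *
plan(3)"
```

```text
start [-38.7 -49.8] snap [-33.6 -36.8] advance 13.9 x yaw 169.1
t 14.35 pos [505.8  63.   67.3] local [-28.5 -50.3] x yaw -154.9 local F [-0.2  0.4 -0.5] tilt [ 0.  0. -1.] q7 1.68 op -0.0001
tool shift [9.9 2.6 0.3]
```

>>> {"fn": "send_rows", "kwargs": {
  "steps": [
    [[5, 0, 0, 0], [5, 0, 0, 0], [0, 0, 0, 9], [0, 0, 0, 9], [0, 0, 0, 9], [0, 0, 0, 9], [0, 0, 0, 0]]
  ]
}}

```text
t: 15.22
tool_pos: [0.4964, 0.0585, 0.0673]
ee_rot: [-0.297, -3.127, 0.001]
force: [0.0, 0.2, 0.3]
opening: 0.0001
grasp_force: 0.0
```

```bash
python3 -c "
from h import *
plan(3);blob('red',.0715,'scene')"
```

```text
start [-38.7 -49.8] snap [-33.6 -36.8] advance 13.9 x yaw 169.1
t 15.22 pos [496.4  58.5  67.3] local [-38.7 -52.5] x yaw 169.2 local F [0.1 0.2 0.3] tilt [-0. -0. -1.] q7 1.16 op 0.0001
tool shift [1.1 2.5 0.3]
scene red 17 px 304.5 244.8 local [-30.6 -26.8]
```

>>> {"fn": "send_rows", "kwargs": {
  "steps": [
    [[1, 2, 0, 0], [0, 2, 0, 0], [0, 2, 0, 0], [0, 2, 0, 0], [0, 1, 0, 0], [0, 1, 0, 0], [0, 1, 0, 0], [0, 1, 0, 0], [0, 0, 0, 0]]
  ]
}}

```text
t: 16.4
tool_pos: [0.4977, 0.0696, 0.0672]
ee_rot: [-0.3, -3.127, 0.002]
force: [-0.9, -4.6, 0.1]
opening: -0.0002
grasp_force: 1.8
```

>>> {"fn": "send_rows", "kwargs": {
  "steps": [
    [[0, 1, 0, 0], [0, 1, 0, 0], [0, 0, 0, 0]]
  ]
}}

```text
t: 16.77
tool_pos: [0.4976, 0.0719, 0.0671]
ee_rot: [-0.299, -3.126, 0.001]
force: [-2.9, -3.6, 2.0]
opening: -0.0004
grasp_force: 2.3
```

>>> {"fn": "send_rows", "kwargs": {
  "steps": [
    [[0, 1, 0, 0], [0, 0, 0, 0]]
  ]
}}

```text
t: 17.02
tool_pos: [0.4977, 0.0736, 0.0671]
ee_rot: [-0.299, -3.126, 0.0]
force: [-1.9, -3.0, 0.0]
opening: -0.0003
grasp_force: 1.5
```

```bash
python3 -c "
from h import *
plan(3);blob('red',.0715,'scene')"
```

```text
start [-38.7 -49.8] snap [-33.6 -36.8] advance 13.9 x yaw 169.1
t 17.02 pos [497.7  73.6  67.1] local [-33.9 -38.1] x yaw 169.1 local F [-2.5 -2.5  0. ] tilt [-0.001  0.    -1.   ] q7 1.13 op -0.0003
tool shift [ -0.4 -12.6   0.1]
scene red none
```

>>> {"fn": "send_rows", "kwargs": {
  "steps": [
    [[0, 1, 0, 0], [0, 0, 0, 0]]
  ]
}}

```text
t: 17.32
tool_pos: [0.4993, 0.0753, 0.0674]
ee_rot: [0.298, 3.126, 0.002]
force: [-1.0, -0.3, -0.3]
opening: -0.0001
grasp_force: 0.3
```

>>> {"fn": "send_rows", "kwargs": {
  "steps": [
    [[0, 1, 0, 0], [0, 0, 0, 0]]
  ]
}}

```text
t: 17.58
tool_pos: [0.4998, 0.0762, 0.0676]
ee_rot: [0.298, 3.126, 0.002]
force: [0.7, -0.6, -0.5]
opening: -0.0
grasp_force: 0.0
```

```bash
python3 -c "
from h import *
rep();blob('red',.0715,'scene');blob('red',.0715,'top')"
```

```text
t 17.57 pos [499.8  76.2  67.6] local [-31.3 -36. ] x yaw 169.1 local F [ 0.5 -0.7 -0.5] tilt [ 0.002  0.001 -1.   ] q7 1.12 op -0.0
scene red none
top red none
```

```bash
python3 -c "
from h import *
plan(4)"
```

```text
start [-41.4 -32.8] snap [-31.4 -22.9] advance 13.9 x yaw 145.1
t 17.68 pos [499.6  75.9  67.5] local [-31.7 -36.3] x yaw 169.1 local F [0.1 0.1 0.1] tilt [ 0.001  0.001 -1.   ] q7 1.12 op 0.0001
tool shift [10.3 -0.7  0.5]
```

>>> {"fn": "send_rows", "kwargs": {
  "steps": [
    [[3, -3, 0, 0], [4, 1, 0, 0], [3, 1, 0, 0], [0, 0, 0, 8], [0, 0, 0, 8], [0, 0, 0, 8], [0, 0, 0, 0]]
  ]
}}

```text
t: 18.55
tool_pos: [0.4888, 0.0767, 0.0673]
ee_rot: [0.94, 2.998, -0.0]
force: [0.0, -0.5, -0.1]
opening: 0.0002
grasp_force: 0.0
```

```bash
python3 -c "
from h import *
plan(4);blob('red',.0715,'scene');blob('red',.0805,'top')
p,d=cams.snapshot('scene');cv2.imwrite('pics/h.png',cv2.resize(p[215:275,275:355,::-1],None,fx=8,fy=8,interpolation=2))
"
```

```text
start [-41.4 -32.8] snap [-31.4 -22.9] advance 13.9 x yaw 145.1
t 18.55 pos [488.8  76.7  67.3] local [-42.  -33.1] x yaw 145.2 local F [-0.1 -0.5 -0.1] tilt [ 0. -0. -1.] q7 0.77 op 0.0002
tool shift [-0.2  0.7  0.3]
scene red none
top red none
```

View pics/h.png

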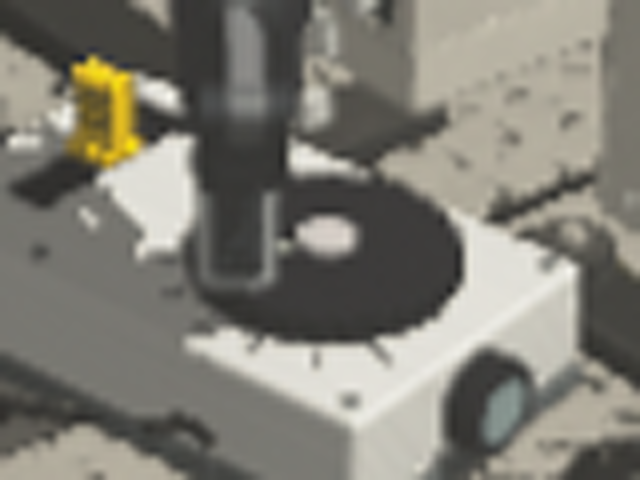

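No peg seen: hidden behind the finger at (235,240); pointer line suggests tick 4. Lift to check numerically.

>>> {"fn": "send_rows", "kwargs": {
  "steps": [
    [[0, 0, -25, 0], [0, 0, -25, 0], [0, 0, 0, 0]]
  ]
}}

```text
t: 19.08
tool_pos: [0.4906, 0.0766, 0.119]
ee_rot: [0.94, 2.994, 0.003]
force: [0.8, 0.4, -0.4]
opening: 0.0003
grasp_force: 0.0
```

```bash
python3 -c "
from h import *
plan(4);tick();blob('red',.0715,'scene');blob('red',.0805,'top')"
```

```text
start [-41.4 -32.8] snap [-31.4 -22.9] advance 13.9 x yaw 145.1
t 19.07 pos [490.6  76.6 119. ] local [-40.3 -33.5] x yaw 145.2 local F [ 0.9  0.2 -0.4] tilt [ 0.004  0.001 -1.   ] q7 0.76 op 0.0003
tool shift [ 1.4 -0.5 52. ]
2 309.8 246.8 | 3 305.6 244.8 | 4 303.2 242.2 | 5 303.0 239.4 | 6 304.9 236.8 | 7 308.7 234.9 | 8 313.6 234.0 | 
scene red 37 px 303.5 242.1 local [-23.4 -17.7]
top red none
```

Tick 4 confirmed. Lower and push the third click.

>>> {"fn": "send_rows", "kwargs": {
  "steps": [
    [[0, 0, 20, 0], [0, 0, 20, 0], [0, 0, 10, 0], [0, 0, 1, 0], [0, 2, 0, 0], [0, 2, 0, 0], [0, 2, 0, 0], [0, 1, 0, 0], [0, 1, 0, 0], [0, 0, 0, 0]]
  ]
}}

```text
t: 20.42
tool_pos: [0.4936, 0.083, 0.0663]
ee_rot: [0.943, 2.997, 0.0]
force: [-0.8, -0.9, -0.4]
opening: 0.0
grasp_force: 0.0
```

>>> {"fn": "send_rows", "kwargs": {
  "steps": [
    [[0, 1, 0, 0], [0, 1, 0, 0], [0, 1, 0, 0], [0, 0, 0, 0]]
  ]
}}

```text
t: 20.92
tool_pos: [0.4943, 0.0845, 0.0661]
ee_rot: [-0.943, -2.995, 0.002]
force: [-4.2, -3.7, 3.3]
opening: -0.0002
grasp_force: 2.6
```

>>> {"fn": "send_rows", "kwargs": {
  "steps": [
    [[0, 1, 0, 0], [0, 1, 0, 0], [0, 0, 0, 0]]
  ]
}}

```text
t: 21.3
tool_pos: [0.4953, 0.087, 0.066]
ee_rot: [-0.942, -2.995, 0.001]
force: [-4.5, -0.9, 2.3]
opening: 0.0
grasp_force: 2.0
```

```bash
python3 -c "
from h import *
plan(4)"
```

```text
start [-41.4 -32.8] snap [-31.4 -22.9] advance 13.9 x yaw 145.1
t 21.3 pos [495.3  87.   66. ] local [-33.3 -24.5] x yaw 145.1 local F [-4.6  0.2  2.3] tilt [-0.002 -0.    -1.   ] q7 0.75 op 0.0
tool shift [ -0.7 -11.5  -1. ]
```

>>> {"fn": "send_rows", "kwargs": {
  "steps": [
    [[0, 1, 0, 0], [0, 0, 0, 0]]
  ]
}}

```text
t: 21.55
tool_pos: [0.497, 0.0884, 0.0661]
ee_rot: [0.942, 2.997, 0.001]
force: [-2.6, 0.3, -0.2]
opening: -0.0
grasp_force: 0.8
```

>>> {"fn": "send_rows", "kwargs": {
  "steps": [
    [[0, 1, 0, 0], [0, 0, 0, 0]]
  ]
}}

```text
t: 21.8
tool_pos: [0.499, 0.0893, 0.0667]
ee_rot: [0.941, 2.995, 0.003]
force: [-0.8, -0.0, 0.3]
opening: -0.0004
grasp_force: 0.0
```

```bash
python3 -c "
from h import *
plan(5)"
```

```text
start [-36.9 -16.1] snap [-23.8 -11.2] advance 13.9 x yaw 121.1
t 21.8 pos [499.   89.3  66.7] local [-29.2 -23.1] x yaw 145.1 local F [-0.8  0.2  0.3] tilt [ 0.003  0.001 -1.   ] q7 0.74 op -0.0004
tool shift [10.3 -1.1 -0.3]
```

Seems snapped. Back off, lift and check.

>>> {"fn": "send_rows", "kwargs": {
  "steps": [
    [[3, -4, 0, 0], [4, 1, 0, 0], [3, 1, 0, 0], [0, 0, -25, 8], [0, 0, -25, 8], [0, 0, 0, 8], [0, 0, 0, 0]]
  ]
}}

```text
t: 22.68
tool_pos: [0.4883, 0.0932, 0.1166]
ee_rot: [1.542, 2.736, 0.001]
force: [-0.4, 0.3, -0.2]
opening: 0.0003
grasp_force: 0.0
```

```bash
python3 -c "
from h import *
plan(5);blob('red',.0715,'scene');blob('red',.0805,'top')"
```

```text
start [-36.9 -16.1] snap [-23.8 -11.2] advance 13.9 x yaw 121.1
t 22.68 pos [488.3  93.2 116.6] local [-38.8 -16.9] x yaw 121.2 local F [-0.4  0.4 -0.2] tilt [ 0.001  0.    -1.   ] q7 0.36 op 0.0003
tool shift [ 0.2  2.  49.6]
scene red 33 px 303.3 239.5 local [-14.9  -9.9]
top red none
```

Tick 5. Last click, smaller steps.

>>> {"fn": "send_rows", "kwargs": {
  "steps": [
    [[0, 0, 20, 0], [0, 0, 20, 0], [0, 0, 9, 0], [0, 2, 0, 0], [0, 2, 0, 0], [0, 2, 0, 0], [0, 1, 0, 0], [0, 1, 0, 0], [0, 1, 0, 0], [0, 0, 0, 0]]
  ]
}}

```text
t: 24.02
tool_pos: [0.4959, 0.0975, 0.0673]
ee_rot: [-1.545, -2.735, -0.0]
force: [0.2, -0.3, 1.0]
opening: -0.0002
grasp_force: 0.0
```

>>> {"fn": "send_rows", "kwargs": {
  "steps": [
    [[0, 1, 0, 0], [0, 1, 0, 0], [0, 1, 0, 0], [0, 0, 0, 0]]
  ]
}}

```text
t: 24.52
tool_pos: [0.4971, 0.0984, 0.067]
ee_rot: [-1.544, -2.734, 0.003]
force: [-4.3, -2.7, 3.6]
opening: 0.0002
grasp_force: 2.5
```

>>> {"fn": "send_rows", "kwargs": {
  "steps": [
    [[0, 1, 0, 0], [0, 1, 0, 0], [0, 0, 0, 0]]
  ]
}}

```text
t: 24.9
tool_pos: [0.4991, 0.1003, 0.067]
ee_rot: [-1.544, -2.734, 0.001]
force: [-4.2, 0.1, 1.0]
opening: 0.0
grasp_force: 1.9
```

```bash
python3 -c "
from h import *
plan(5)"
```

```text
start [-36.9 -16.1] snap [-23.8 -11.2] advance 13.9 x yaw 121.1
t 24.9 pos [499.1 100.3  67. ] local [-26.6 -12.4] x yaw 121.1 local F [-4.1  1.1  1. ] tilt [-0.002  0.    -1.   ] q7 0.36 op 0.0
tool shift [ -0.4 -10.9   0. ]
```

>>> {"fn": "send_rows", "kwargs": {
  "steps": [
    [[0, 0.8, 0, 0], [0, 0, 0, 0]]
  ]
}}

```text
t: 25.15
tool_pos: [0.5012, 0.1007, 0.0672]
ee_rot: [1.545, 2.735, 0.001]
force: [-1.8, -0.2, -0.3]
opening: -0.0003
grasp_force: 0.8
```

>>> {"fn": "send_rows", "kwargs": {
  "steps": [
    [[0, 0.8, 0, 0], [0, 0, 0, 0]]
  ]
}}

```text
t: 25.4
tool_pos: [0.5031, 0.1009, 0.0677]
ee_rot: [1.544, 2.733, 0.003]
force: [0.6, -0.3, 0.2]
opening: 0.0003
grasp_force: 0.0
```

Force gone as in the earlier snaps; back off, lift and check.

>>> {"fn": "send_rows", "kwargs": {
  "steps": [
    [[0, -4, 0, 0], [0, -6, 0, 0], [0, 0, -20, 0], [0, 0, -30, 0], [0, 0, -30, 0], [0, 0, -30, 0], [0, 0, 0, 0]]
  ]
}}

```text
t: 26.28
tool_pos: [0.4947, 0.0958, 0.1797]
ee_rot: [1.544, 2.732, 0.006]
force: [-0.3, -0.1, -0.6]
opening: 0.0001
grasp_force: 0.0
```

```bash
python3 -c "
from h import *
rep();blob('red',.0715,'scene');blob('yel',.075);blob('yel',.065,'scene')"
```

```text
t 26.27 pos [494.7  95.8 179.7] local [-31.9 -15.8] x yaw 121.1 local F [-0.3 -0.  -0.6] tilt [ 0.005  0.001 -1.   ] q7 0.34 op 0.0001
scene red 30 px 305.0 236.4 local [-1.7 -4.3]
top yel none
scene yel 6 px 288.7 226.8 local [15.1 62. ]
```

Peg (305.0, 236.4) matches tick 6 (304.9, 236.8), and the tab is unchanged. Handing in.

```bash
python3 -c "
from plant import env
print(env.finish_job())"
```

```text
the job is handed in; nothing more can be done
None
```

I pushed the shutter tab back to its stop, then turned the dial exactly four clicks clockwise. The last camera check, just before I handed the job in at about 26 s, showed the peg resting in the fourth click, the tab still back, and the arm lifted clear.

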